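# Clamp a phone in the repair jig and shut the cover

## Robot

A 7-joint arm with a two-finger parallel gripper is mounted at the origin on the work surface. World frame = base frame: x ahead of the robot, y to its left, z up, the work surface at z = 0. Lengths are in m, angles in rad, forces in N, time in s.
With the tool pointing down it reaches from about 0.425 to 0.825 m from the base axis. Payload 3.6 kg.
Tool frame: the origin (TCP) lies where the fingers leave the gripper's body, on its centre line; the fingertips stand 73 mm ahead of it and the grasp point (between the pads) lies 54 mm ahead of it; x points along the fingers, y is the direction in which the jaws open and shut, and the axes are right-handed (so a half turn about x gives the same grasp; the last joint's range is limited). The gripper opens to 85 mm and grips with 20 to 120 N. Pads are 22 mm wide; open, the fingers measure 114 mm over their backs; the gripper's body (76 mm by 85 mm) begins 54 mm behind the grasp point. The pads swing forward as they close: fully open they stand 13 mm farther back than shut.
Start: joints at [1.244, 0.615, -0.013, 1.423, 0.008, 1.103, -0.04], TCP at [0.193, -0.621, 0.304] pointing down, gripper open.
Joint ranges: [-3.12, 3.12], [-0.3, 2.06], [-1.34, 1.32], [0.26, 2.42], [-1.36, 4.5], [0.01, 1.98], [-2.84, 2.84]. Speed limits (rad/s): [2.79, 2.79, 3.14, 3.14, 3.14, 3.14, 3.14].

## Interface

Orientations are given as a unit quaternion [x, y, z, w].
In Python, from station import arm, snapshot, camera_info, ticket gives the robot as it stands. Calls block until the motion is done:
- arm.movep(position, orientation): joint-space move of the TCP to a pose.
- arm.line_to(position, velocity=0.15, ori=None): straight line of the TCP; ori=None keeps the orientation; velocity is the mean speed in m/s.
- arm.move_j(angles): joint-space move.
- arm.move_gripper(opening, effort=None): opening from 0.0 (shut) to 1.0 (fully open); effort is the grip in N (None keeps the last); returns when the fingers have stopped.
- arm.pause(seconds).
- arm.ik(position, orientation): joint angles nearest the present ones, or None.
- snapshot(name): name is "scene" or "top" or "wrist"; returns the picture (384x512x3 uint8, blue, green, red); there is no depth.
- camera_info(name): a dict with "fx", "fy", "cx", "cy" (pixels), "R" (3x3) and "t" (3): a world point X has camera coordinates R X + t; the wrist camera has in their place "T_tool_cam" (4x4, takes a point from camera to tool coordinates, whose origin is the TCP and whose axes are the tool frame's). Camera axes: x right, y down, z forward; pixel columns grow to the right and rows downward; lengths in m; the calibration is good to about 2 mm. A picture is of the moment at which its call begins: read the wrist's pose just before it. camera_info takes no time and is no camera call.
A pose or a line that the arm cannot do raises arm.MotionError and nothing moves.
- ticket.finish_job(): hands the job in, once; it reports no verdict.
Readings, each from a call of its own:
- arm.read_time(): time.
- arm.read_joint_positions(): joint angles.
- arm.read_dq(): joint speeds.
- arm.read_effort(): joint torques, N m.
- arm.read_tool_pos(): TCP position.
- arm.read_eef_rot(): TCP orientation.
- arm.read_ft_force(): force on the tool from outside, world axes, zero at the start.
- arm.read_wrist_torque(): the same for the moment, N m.
- arm.read_opening(): opening from 0.0 (shut) to 1.0 (fully open).
Only numpy, scipy, OpenCV 4.12 (cv2) and the standard library are available. Lean on these libraries where they do the work, as an engineer would, in place of code of your own. Each camera call takes 0.05 s, during which the arm holds its last target.

## Task

Get the phone ready for rework in the clamping jig: first take the screwdriver off the jig bed and lay it flat in the open steel tool tray. Then slide the jaw carriage gently along the bed until the phone is squared up and held flat with no gap between the two jaws, and after that fold the hinged cover over the phone until it is fully shut. Leave the bottle, the charger and the tin where they stand.

Things in the scene. Friction and masses are not known exactly. Their poses are not given: they have to be found in the camera images.
- jig: Clamping jig fixed to the desk: aluminium plate 120 (x, -60 to 60) x 360 (y, -145 to +215) x 20 mm; its flat top is the bed. Origin on the desk, under the bed's middle line; y is the slide direction. A fixed steel jaw, 100 mm wide, 22 mm above the bed, stands at the -y end, its clamping face at y = -120 mm. The cover is hinged on the -x long edge.
- carriage (a joint): Travel of the jaw carriage, m: 0 fully open, growing towards the fixed jaw (jig -y), end at 0.165; its clamping face is at jig y = 0.165 - value. About 0.155 with the phone held with no gap. Starts 0 to 0.026. Block 90 (x) x 45 (y) x 25 mm high on the bed; 3 N friction, stays where left. 10 N is ample to hold the phone; 45 N on a face breaks it.
- carriage_grip (a point): Point 1 mm above the top of the carriage's grip fin, moves with the carriage. The fin stands upright on the block: 12 mm thick along jig y, 50 mm wide along jig x, from 45 to 81 mm above the desk, its middle plane 22.5 mm behind (+y of) the clamping face.
- cover (a joint): Angle of the hinged cover, rad: 0 shut (level, on its own stop, 4 mm above the phone), growing as it opens over towards jig -x; 1.57 upright. Starts 1.65 to 2.0, leaning back. Stiff hinge (0.12 N m), stays at any angle. Rigid grey panel 5 mm thick, over jig y = -108 to -2 mm, 105 mm from hinge to the tip of a steel tab 40 mm long at the middle of its free edge.
- cover_hinge (a point): Middle of the cover's hinge axis: jig (-58, -55, +36) mm; the axis runs along jig y.
- cover_edge (a point): Tip of the tab on the cover's free edge, mid thickness, 105 mm from the hinge axis; moves with the cover.
- phone: Loose smartphone lying screen up on the bed between the jaws, 66 (its x) x 130 (its y) x 9 mm, about 0.18 kg. Origin at the middle of its underside, z up. Starts 12 to 30 mm off the fixed jaw, shifted sideways and turned a little; held properly it is square to the jaws with its origin at jig y = -55 mm. The two flat jaws square it as they close.
- screwdriver: Loose precision screwdriver lying across the bed between phone and carriage, in the carriage's way. Handle of square section 16 x 16 mm, from x = -42 to +42 mm in its frame, a 13 mm thick end cap to x = -50 and a thin 4.4 mm shaft to x = +85 mm. Origin at the middle of the handle's underside; x points to the tip. About 60 g.
- tray: Open steel tool tray fixed to the desk, left or right of the jig, 190 (x) x 100 (y) x 28 mm high, walls and floor 4 mm. Origin at the middle of its underside.
- organiser: Closed grey parts box with a clear lid, 150 (x) x 90 (y) x 43 mm high, fixed to the desk on the other side of the jig. Bystander. Origin under its middle.
- bottle: Bystander: loose white solvent bottle, 48 mm diameter, 150 mm high, close beyond the jig (its +x side). Origin under its middle.
- charger: Bystander: loose white charger block, 45 x 45 x 28 mm high, close beyond the jig (+x side). Origin under its middle.
- tin: Bystander: loose flat aluminium tin, 50 mm diameter, 32 mm high, in front of the jig (-x side). Origin under its middle.
Things that resemble listed ones, but are neither listed nor needed, are in the scene too. There is more than one size of the screwdriver; the job needs the larger. Leave any orange look-alike of the phone alone.

How it is judged:
By the outcome, as a careful person would: the job done as asked, in the order asked, and still so for the second after the job is handed in, with the robot touching nothing.
It also fails if it takes over 72 s, if anything falls off the work surface, if the arm or the gripper's body presses on something with over 40 N, if the wrist force passes 120 N, or if a joint passes its speed limit or range.

## Working session

There is one attempt and no reset: what is moved stays moved. The work goes in short steps, each a Python script; the robot and the scene stay as the last script left them, time stands still between calls to the robot, and variables do not carry over. Pictures are saved under pics/ and viewed, and the job is handed in when it is done.

```bash
ls; mkdir -p pics; python3 - <<'E'
from station import arm, snapshot, camera_info
import cv2, numpy as np
for n in ("scene","top","wrist"):
    im=snapshot(n); cv2.imwrite(f"pics/{n}0.png",im)
    ci=camera_info(n); print(n,{k:np.round(np.array(v),4).tolist() for k,v in ci.items()})
print(arm.read_time(),arm.read_tool_pos(),arm.read_eef_rot())
E
```

```text
pics
scene {'fx': 352.0339, 'fy': 352.0339, 'cx': 257.0149, 'cy': 187.1413, 'R': [[-0.3997, 0.9166, -0.0072], [0.5616, 0.2386, -0.7923], [-0.7245, -0.3207, -0.6101]], 't': [0.1609, -0.1896, 1.2841]}
top {'fx': 391.2307, 'fy': 391.2307, 'cx': 254.6534, 'cy': 192.88, 'R': [[-0.0149, -0.9999, -0.0066], [-0.98, 0.0159, -0.1984], [0.1985, 0.0035, -0.9801]], 't': [-0.0013, 0.4778, 1.1766]}
wrist {'fx': 327.6872, 'fy': 327.6872, 'cx': 257.2469, 'cy': 193.093, 'T_tool_cam': [[-0.0005, -0.325, 0.9457, -0.0699], [1.0, 0.0008, 0.0007, -0.001], [-0.001, 0.9457, 0.325, -0.0837], [0.0, 0.0, 0.0, 1.0]]}
0.15 [ 0.19246678 -0.62037646  0.3029816 ] [-0.69899681 -0.10669014  0.69924327 -0.10525934]
```

View pics/scene0.png

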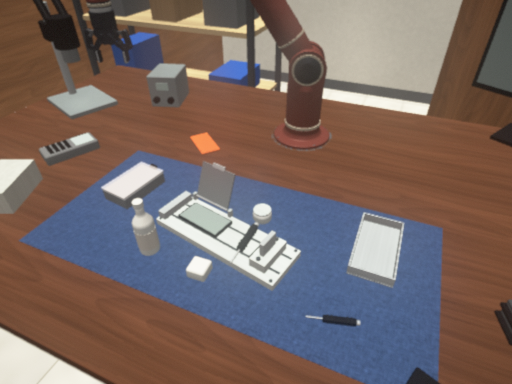

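View pics/top0.png

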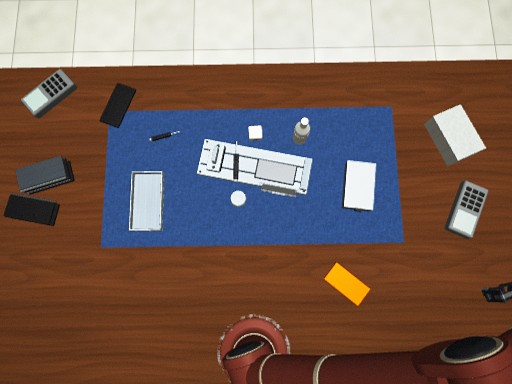

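View pics/wrist0.png

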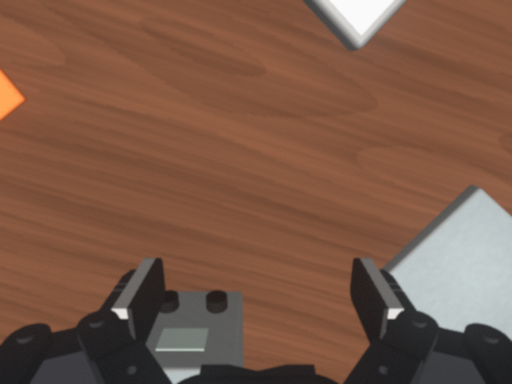

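The top view shows the jig at about (197–312, 140–195), the tray at (146,200), the organiser at (360,185), and the screwdriver on the bed near (236,160). A smaller screwdriver lies at (165,136). I'll zoom in.

```bash
python3 - <<'E'
import cv2
a=cv2.imread('pics/top0.png')[120:215,185:325]; cv2.imwrite('pics/top0z.png',cv2.resize(a,None,fx=5.6,fy=5.6,interpolation=cv2.INTER_CUBIC))
a=cv2.imread('pics/scene0.png')[150:300,140:310]; cv2.imwrite('pics/scene0z.png',cv2.resize(a,None,fx=4,fy=4,interpolation=cv2.INTER_CUBIC))
E
```

```text
(no output)
```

View pics/top0z.png

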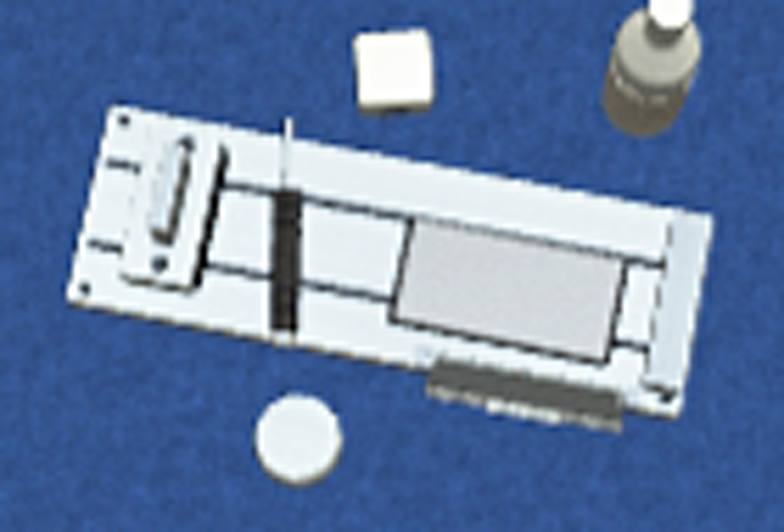

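View pics/scene0z.png

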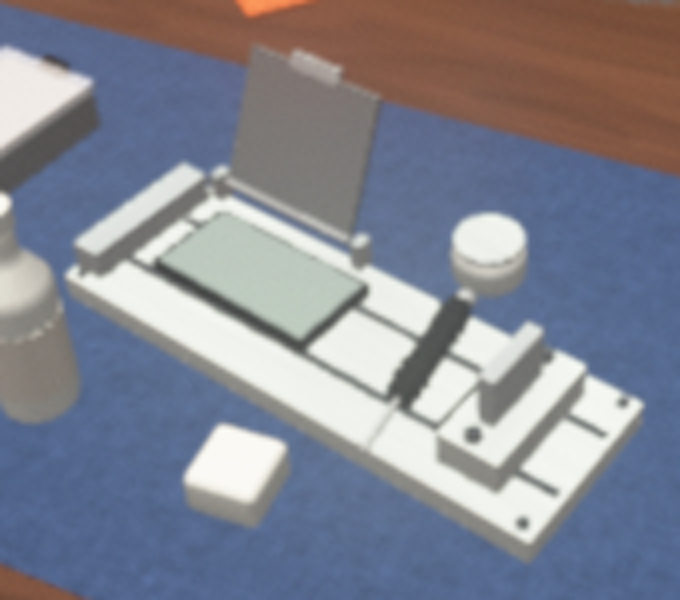

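```bash
cat > h.py <<'E'
import numpy as np, cv2
from scipy.spatial.transform import Rotation as Ro
from station import arm, snapshot, camera_info
def ray_hit(uv,R,t,f,z):
    K,c=f
    d=np.array([(uv[0]-c[0])/K[0],(uv[1]-c[1])/K[1],1.]); o=-R.T@t; d=R.T@d
    return o+d*(z-o[2])/d[2]
def fixed(n,uv,z):
    ci=camera_info(n); R=np.array(ci['R']);t=np.array(ci['t'])
    return ray_hit(uv,R,t,((ci['fx'],ci['fy']),(ci['cx'],ci['cy'])),z)
def wristRt(pos,quat):
    ci=camera_info('wrist'); T=np.eye(4); T[:3,:3]=Ro.from_quat(quat).as_matrix(); T[:3,3]=pos
    W=np.linalg.inv(T@np.array(ci['T_tool_cam'])); return W[:3,:3],W[:3,3],((ci['fx'],ci['fy']),(ci['cx'],ci['cy']))
def wrist(pos,quat,uv,z):
    R,t,f=wristRt(pos,quat); return ray_hit(uv,R,t,f,z)
def proj(X,R,t,f):
    c=R@np.asarray(X)+t; return np.array([f[0][0]*c[0]/c[2]+f[1][0],f[0][1]*c[1]/c[2]+f[1][1]])
def down(yaw):
    """tool x down, tool y at world heading yaw"""
    x=np.array([0,0,-1.]);y=np.array([np.cos(yaw),np.sin(yaw),0]);z=np.cross(x,y)
    return Ro.from_matrix(np.c_[x,y,z]).as_quat()
E
python3 - <<'E'
from h import *
zz=lambda p,f=5.6,o=(185,120):(o[0]+(p[0]+.5)/f-.5,o[1]+(p[1]+.5)/f-.5)
src=[];dst=[]
for j,p in {(60,215):(113,105),(60,-145):(713,215),(-60,-145):(680,412),(-60,215):(68,298)}.items():
    w=fixed('top',zz(p),.02)[:2]; print(j,w); src.append(np.array(j)/1e3);dst.append(w)
s=np.array(src);d=np.array(dst)
H=(s-s.mean(0)).T@(d-d.mean(0)); th=np.arctan2(H[0,1]-H[1,0],H[0,0]+H[1,1])
R=np.array([[np.cos(th),-np.sin(th)],[np.sin(th),np.cos(th)]]); t=d.mean(0)-R@s.mean(0)
print('jig',t,th,'res',(s@R.T+t-d)*1e3)
tr=[fixed('top',p,.028)[:2] for p in [(132,171),(162,171),(162,230),(130,230)]]; print('tray',np.round(tr,3),np.mean(tr,0))
for n,p,z in [('drv tip',(288,120),.022),('drv joint',(288,188),.034),('drv cap end',(284,332),.034),('phone',(512,287),.029),('tin',(299,432),.032),('chg',(394,65),.028)]:
    w=fixed('top',zz(p),z)[:2]; print(n,w,'jig',(R.T@(w-t))*1e3)
print(Ro.from_quat(arm.read_eef_rot()).as_matrix())
E
```

```text
(60, 215) [0.66952694 0.15316266]
(60, -145) [ 0.59631126 -0.19689302]
(-60, -145) [ 0.47975892 -0.17293166]
(-60, 215) [0.55272139 0.17798817]
jig [ 0.56743286 -0.04393104] -0.20563961792255872 res [[ 0.54332544  1.12478344]
 [ 0.24940125 -1.23454645]
 [-0.66993328 -0.69270512]
 [-0.12279342  0.80246812]]
tray [[0.56  0.386]
 [0.558 0.289]
 [0.368 0.283]
 [0.37  0.383]] [0.46404525 0.33510386]
drv tip [0.6578078  0.05001301] jig [ 69.28805015 110.41865868]
drv joint [0.61249944 0.04961903] jig [ 25.01475261 100.78131175]
drv cap end [0.52708055 0.05236071] jig [-59.16424393  86.02326309]
phone [ 0.55268125 -0.07841101] jig [ -7.40021436 -36.7656846 ]
tin [0.46931968 0.04428   ] jig [-114.05809574   66.31842349]
chg [ 0.68851426 -0.01270081] jig [112.15327766  55.29624174]
[[-6.47863791e-04  2.96355909e-01 -9.55077356e-01]
 [ 1.94836783e-03 -9.55075369e-01 -2.96356614e-01]
 [-9.99997892e-01 -2.05284071e-03  4.13484307e-05]]
```

```bash
python3 - <<'E'
from h import *
print(arm.read_time())
arm.movep([0.57,0.02,0.29],down(-np.pi/2))
p=arm.read_tool_pos();q=arm.read_eef_rot()
im=snapshot('wrist'); cv2.imwrite('pics/w1.png',im); np.savez('w1.npz',p=p,q=q)
print(arm.read_time(),p,q,arm.read_joint_positions())
cv2.imwrite('pics/w1z.png',cv2.resize(im,None,fx=1.5,fy=1.5,interpolation=cv2.INTER_CUBIC))
E
```

```text
0.15
2.8333 [0.57011666 0.01870831 0.28996048] [ 7.07116892e-01 -9.90012741e-04 -7.07095836e-01 -4.46881126e-04] [ 0.0390145   0.50889397 -0.17065088  1.67649986  0.10161781  0.96483803
 -1.74106818]
```

View pics/w1z.png

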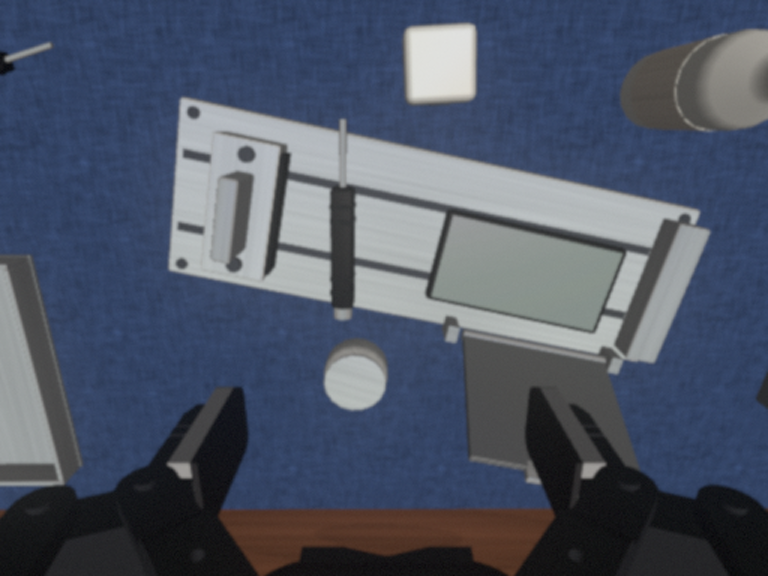

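```bash
python3 - <<'E'
from h import *
d=np.load('w1.npz');p,q=d['p'],d['q']
f=lambda u,v,z:wrist(p,q,((u+.5)/1.5-.5,(v+.5)/1.5-.5),z)[:2]
s=np.array([(60,215),(-60,215),(60,-145)])/1e3; w=np.array([f(182,98,.02),f(169,269,.02),f(699,211,.02)])
print(np.linalg.norm(w[0]-w[1]),np.linalg.norm(w[0]-w[2]))
H=(s-s.mean(0)).T@(w-w.mean(0)); th=np.arctan2(H[0,1]-H[1,0],H[0,0]+H[1,1])
R=np.array([[np.cos(th),-np.sin(th)],[np.sin(th),np.cos(th)]]); t=w.mean(0)-R@s.mean(0)
print('jig',t,th)
J=lambda x:np.round((R.T@(x-t))*1e3,1)
for n,u,v,z in [('h tip end',343,188,.036),('h cap end',342.5,306,.036),('cap end',343,319,.034),('shaft tip',343,121,.03),('hL',331,250,.036),('hR',355,250,.036),
 ('car face top A',289,150,.045),('car face B',268,279,.045),('fin top a',236,177,.081),('fin b',227,262,.081),('fin top a L',217,177,.081),
 ('ph1',450,212,.029),('ph2',625,252,.029),('ph3',595,332,.029),('ph4',428,297,.029),('tin c',355,380,.032),('hinge1',452,329,.036),('hinge2',614,362,.036),
 ('tray c1',30,257,.028),('tray c2',78,467,.028),('tray in',62,484,.028),('tab',545,481,.13), ('chg BL',410,102,.028),('chgBR',476,98,.028),('fj',665,222,.042),('fjb',622,350,.042),('fixed face far',708,232,.042)]:
    x=f(u,v,z); print(n,np.round(x,4),J(x))
E
```

```text
0.11746255183502118 0.3560787894810245
jig [ 0.56561657 -0.04595032] -0.20985577347639262
h tip end [0.6124 0.0472] [ 26.3 100.9]
h cap end [0.5303 0.05  ] [-54.5  86.5]
cap end [0.5196 0.0501] [-65.   84.4]
shaft tip [0.6536 0.0465] [ 66.8 108.7]
hL [0.5709 0.0566] [-16.2 101.4]
hR [0.5709 0.0403] [-12.8  85.5]
car face top A [0.6367 0.0791] [ 43.5 137.1]
car face B [0.5532 0.0986] [-42.2 138.8]
fin top a [0.6242 0.1027] [ 26.3 157.6]
fin b [0.5752 0.1129] [-23.7 157.3]
fin top a L [0.6242 0.1132] [ 24.1 167.9]
ph1 [ 0.5954 -0.0239] [24.5 27.7]
ph2 [ 0.5674 -0.1465] [ 22.7 -98. ]
ph3 [ 0.507 -0.134] [-39.  -98.3]
ph4 [ 0.5344 -0.0107] [-37.8  28. ]
tin c [0.4692 0.0428] [-112.8   66.7]
hinge1 [ 0.5126 -0.0279] [-55.6   6.6]
hinge2 [ 0.486 -0.148] [ -56.6 -116.4]
tray c1 [0.5641 0.2675] [-66.7 306.3]
tray c2 [0.3875 0.2702] [-240.1  272.1]
tray in [0.3706 0.2868] [-260.   284.8]
tab [ 0.459  -0.0712] [-99.  -46.9]
chg BL [0.6649 0.004 ] [86.7 69.6]
chgBR [ 0.6672 -0.0375] [97.6 29.4]
fj [ 0.5909 -0.163 ] [  49.2 -109.2]
fjb [ 0.4987 -0.1492] [ -44.  -114.9]
fixed face far [ 0.5843 -0.1925] [  48.8 -139.5]
```

```bash
python3 - <<'E'
from h import *
q=down(-np.pi/2-0.034); g=[0.5718,0.0485]
arm.move_gripper(0.42,40)
arm.movep(g+[0.16],q)
arm.line_to(g+[0.0965],0.1)
print(arm.read_time(),arm.read_ft_force(),arm.read_tool_pos(),arm.read_opening())
cv2.imwrite('pics/w2.png',snapshot('wrist'))
E
```

```text
4.7417 [ 0.25932237 -0.14987685 -0.51248497] [0.57239091 0.04849397 0.09719808] 0.41926206547850936
```

View pics/w2.png

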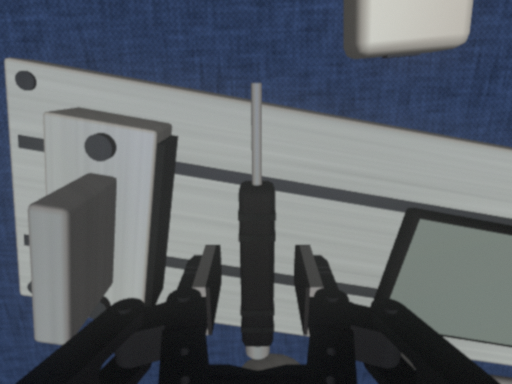

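The fingertips straddle the handle: the jaws are near columns 210 and 307, the handle at 257 and its middle near row 264. I'll grip and lift.

```bash
python3 - <<'E'
from h import *
g=[0.5718,0.0485]
arm.move_gripper(0.0,40)
print(arm.read_time(),arm.read_opening(),arm.read_tool_pos())
arm.line_to(g+[0.2],0.15)
print(arm.read_opening(),arm.read_ft_force())
tp=[0.4465,0.335]; q=down(-np.pi/2+0.02)
arm.movep(tp+[0.2],q)
p=arm.read_tool_pos();qq=arm.read_eef_rot()
cv2.imwrite('pics/w3.png',snapshot('wrist')); np.savez('w3.npz',p=p,q=qq)
print(arm.read_time(),p,arm.read_opening())
E
```

```text
5.1 0.1777704284922742 [0.57240633 0.04857365 0.09742271]
0.170402855227856 [-0.0424398   0.05088947 -1.10158244]
7.1833 [0.44783896 0.33307697 0.19964732] 0.17096855748303405
```

View pics/w3.png

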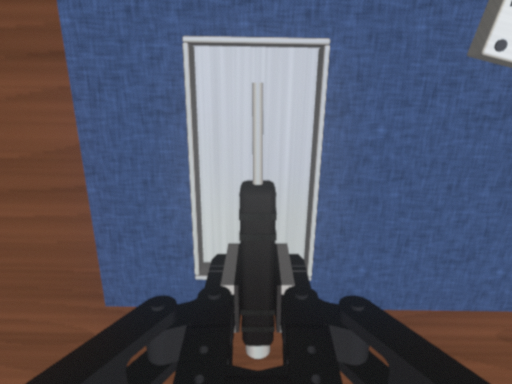

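```bash
python3 - <<'E'
from h import *
d=np.load('w3.npz');p,q=d['p'],d['q']
c=[wrist(p,q,u,.028)[:2] for u in [(184,37),(330,39),(313,279),(195,279)]]
print(np.round(c,4),np.mean(c,0))
c=np.mean(c,0); tp=[c[0]-.0175,c[1]]; qd=down(-np.pi/2+0.005)
arm.line_to(tp+[0.11],0.2,qd); arm.line_to(tp+[0.0835],0.06)
print(arm.read_time(),arm.read_tool_pos(),arm.read_ft_force())
E
```

```text
[[0.558  0.3846]
 [0.5586 0.2866]
 [0.3714 0.2844]
 [0.3697 0.3854]] [0.46441293 0.33524309]
8.375 [0.44682007 0.33525939 0.0832664 ] [-0.19273965 -0.08454099 -1.38181771]
```

```bash
cat >> h.py <<'E'
TJ=np.array([0.5665,-0.045]); TH=-0.2077
RJ=np.array([[np.cos(TH),-np.sin(TH)],[np.sin(TH),np.cos(TH)]])
def jw(x,y,z=None):
    w=RJ@np.array([x,y])+TJ
    return list(w) if z is None else list(w)+[z]
def wj(w): return RJ.T@(np.asarray(w)[:2]-TJ)
E
python3 - <<'E'
from h import *
p=arm.read_tool_pos()
arm.line_to([p[0],p[1],0.0822],0.05)
print(arm.read_ft_force())
arm.move_gripper(0.45)
arm.line_to([p[0],p[1],0.19],0.25)
q=down(-np.pi/2+TH)
cv2.imwrite('pics/w4.png',snapshot('wrist'))
arm.movep(jw(0,.1625,.19),q)
arm.move_gripper(0.32)
p=arm.read_tool_pos();qq=arm.read_eef_rot()
cv2.imwrite('pics/w5.png',snapshot('wrist')); np.savez('w5.npz',p=p,q=qq)
print(arm.read_time(),p,wj(p))
E
```

```text
[ 0.78118438 -0.17839445 -0.98456224]
10.975 [0.5994767  0.11581543 0.19008618] [-0.00089378  0.16415927]
```

View pics/w4.png

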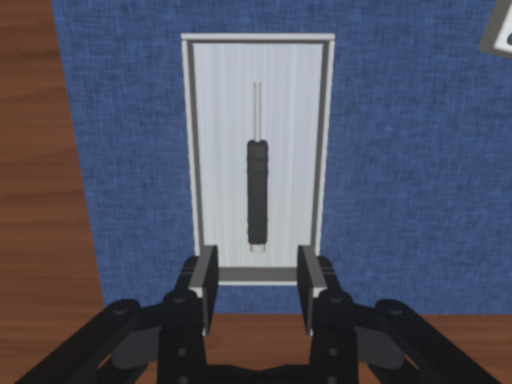

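View pics/w5.png

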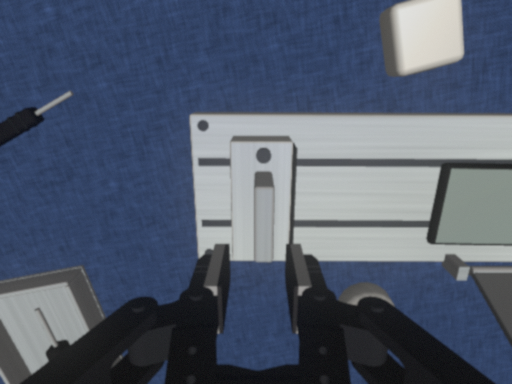

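```bash
python3 - <<'E'
from h import *
d=np.load('w5.npz');p,q=d['p'],d['q']
for n,u,z in [('fin fl',(255,187),.081),('fin fr',(274,187),.081),('nl',(255,262),.081),('nr',(273,262),.081),('car face far',(296,139),.045),('TL bed',(190,113),.02),('phone far',(441,164),.029),('phone near',(429,243),.029)]:
    print(n,np.round(wj(wrist(p,q,u,z))*1e3,1))
E
```

```text
fin fl [ 24.5 166.3]
fin fr [ 24.5 155.4]
nl [-24.6 166.3]
nr [-24.5 155.1]
car face far [ 46.1 139.7]
TL bed [ 60.1 213.2]
phone far [25.7 32.1]
phone near [-38.1  29.7]
```

```bash
python3 - <<'E'
from h import *
f0=np.array(arm.read_ft_force())
arm.line_to(jw(0,.161,.19),0.1); arm.line_to(jw(0,.161,.127),0.15)
f1=np.array(arm.read_ft_force()); print(f0,f1,arm.read_opening(),arm.read_time())
ax=RJ@np.array([0,1.])
def fy(): return float(np.array(arm.read_ft_force())[:2]@ax)
b=fy()
for y in np.arange(.155,.050,-.015):
    arm.line_to(jw(0,y,.127),0.06); f=fy()-b
    print(round(y,3),round(f,2),np.round(wj(arm.read_tool_pos())*1e3,1),round(arm.read_opening(),3))
    if abs(f)>8: break
cv2.imwrite('pics/w6.png',snapshot('wrist')); cv2.imwrite('pics/s6.png',snapshot('scene'))
print(arm.read_time(), b)
E
```

```text
[0.08789746 0.11894686 0.69649198] [ 0.50233327  1.05664247 -0.15461565] 0.31647730881060804 11.7917
0.155 -1.08 [  0.8 154.2] 0.32
0.14 -0.44 [1.000e-01 1.388e+02] 0.319
0.125 -1.96 [-1.000e-01  1.235e+02] 0.315
0.11 -1.51 [  0.  108.4] 0.318
0.095 -0.84 [ 0.1 93.4] 0.325
0.08 -0.99 [ 0.  78.4] 0.321
0.065 -1.67 [ 0.  63.4] 0.321
14.5417 1.1375189671271768
```

View pics/w6.png

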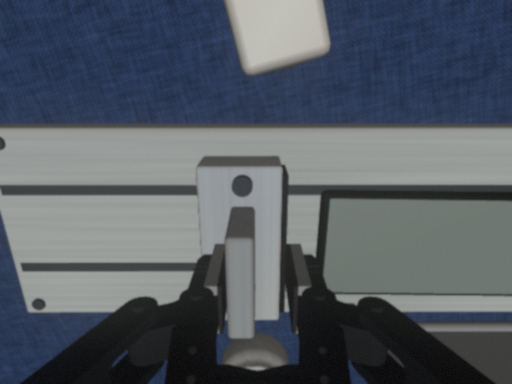

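```bash
python3 - <<'E'
from h import *
ax=RJ@np.array([0,1.])
def fy():
    return np.mean([float(np.array(arm.read_ft_force())[:2]@ax) for _ in range(2)])
b=1.1375
for y in list(np.arange(.058,.032,-.006))+list(np.arange(.031,.0275,-.001))+list(np.arange(.0275,.016,-.0005)):
    arm.line_to(jw(0,y,.127),0.06 if y>.031 else .02); f=fy()-b
    print(round(y,4),round(f,2),np.round(wj(arm.read_tool_pos())*1e3,1),round(arm.read_opening(),3))
    if abs(f)>7: break
cv2.imwrite('pics/w7.png',snapshot('wrist')); cv2.imwrite('pics/s7.png',snapshot('scene')); cv2.imwrite('pics/t7.png',snapshot('top'))
print(arm.read_time())
E
```

```text
0.058 -1.81 [-0.  57.3] 0.323
0.052 0.03 [-0.  51.4] 0.32
0.046 -0.17 [-0.  45.1] 0.32
0.04 0.92 [-0.  39.3] 0.318
0.034 -0.56 [-0.  33.5] 0.32
0.031 2.47 [-0.  31.2] 0.322
0.03 2.99 [-0.  30.4] 0.32
0.029 2.78 [-0. 29.] 0.318
0.028 2.94 [ 0.  27.8] 0.32
0.0275 3.04 [-0.  27.4] 0.317
0.027 2.66 [-0. 27.] 0.321
0.0265 2.96 [-0.  26.5] 0.313
0.026 2.68 [-0.  25.9] 0.321
0.0255 3.34 [-0.  25.4] 0.316
0.025 2.59 [-0.  24.9] 0.323
0.0245 2.46 [-0.  24.4] 0.317
0.024 3.69 [-0.  23.9] 0.318
0.0235 4.55 [-0.  23.6] 0.318
0.023 3.41 [-0.  23.6] 0.322
0.0225 3.94 [-0.  23.6] 0.318
0.022 5.54 [-0.  23.5] 0.318
0.0215 5.03 [-0.  23.5] 0.319
0.021 6.95 [-0.  23.4] 0.32
0.0205 7.55 [-0.  23.4] 0.321
20.7583
```

View pics/w7.png

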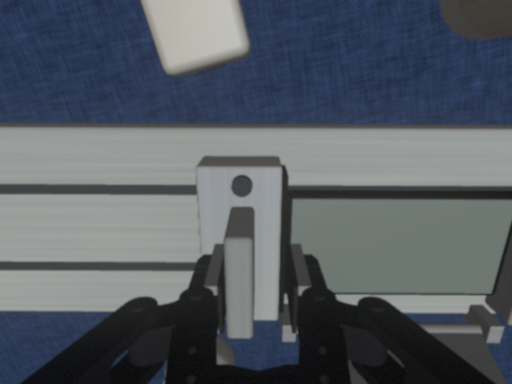

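The carriage has stalled at 23.5 mm, where a held phone should sit (23.2 predicted). Force is rising and the phone looks square between the jaws. I'll add a little force, then back off.

```bash
python3 - <<'E'
from h import *
ax=RJ@np.array([0,1.])
def fy():
    return np.mean([float(np.array(arm.read_ft_force())[:2]@ax) for _ in range(2)])
b=1.1375
for y in np.arange(.0195,.013,-.001):
    arm.line_to(jw(0,y,.127),0.02); f=fy()-b
    print(round(y,4),round(f,2),np.round(wj(arm.read_tool_pos())*1e3,1))
    if abs(f)>11: break
arm.pause(.3); print(fy()-b, arm.read_tool_pos()[2])
arm.line_to(jw(0,.0305,.127),0.04); print(fy()-b,wj(arm.read_tool_pos()))
arm.line_to(jw(0,.0305,.22),0.2)
p=arm.read_tool_pos();qq=arm.read_eef_rot()
cv2.imwrite('pics/w8.png',snapshot('wrist')); np.savez('w8.npz',p=p,q=qq)
cv2.imwrite('pics/s8.png',snapshot('scene'));cv2.imwrite('pics/s8z.png',cv2.resize(cv2.imread('pics/s8.png')[150:300,140:310],None,fx=4,fy=4,interpolation=cv2.INTER_CUBIC))
print(arm.read_time(),arm.read_joint_positions())
E
```

```text
0.0195 9.11 [-0.  23.3]
0.0185 9.83 [-0.  23.2]
0.0175 10.45 [-0.  23.1]
0.0165 12.76 [-0. 23.]
12.831253174244214 0.1269483559653839
-1.2047651029753146 [0.0001877  0.02885478]
23.275 [ 0.07323016  0.59461242 -0.13223549  1.75276311  0.10285619  0.8047927
 -1.88707367]
```

View pics/w8.png

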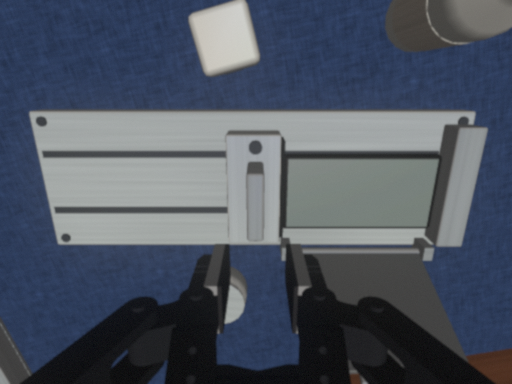

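View pics/s8z.png

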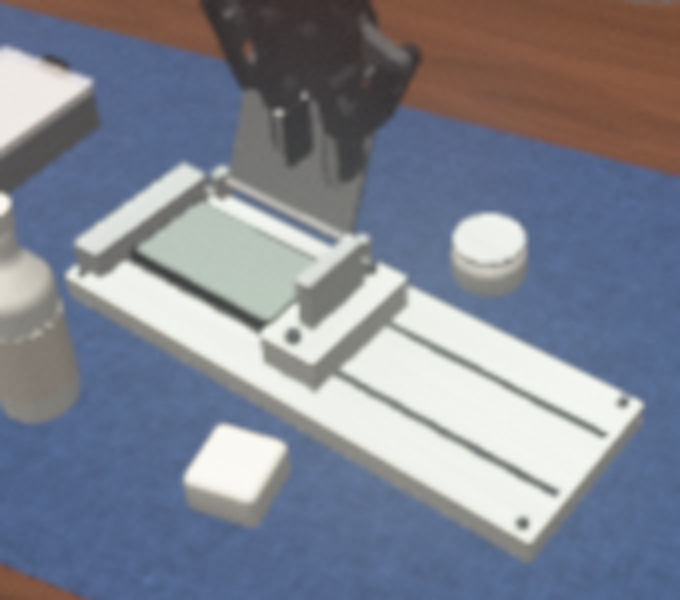

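Phone is now squared between the jaws in the wrist view (fixed jaw at right, carriage at left), with no visible gap. Next I'll measure the cover angle and plan the fold with IK only, no motion.

```bash
python3 - <<'E'
from h import *
from scipy.optimize import minimize_scalar
ci=camera_info('scene'); S=(np.array(ci['R']),np.array(ci['t']),((ci['fx'],ci['fy']),(ci['cx'],ci['cy'])))
d=np.load('w1.npz'); W=wristRt(d['p'],d['q'])
def edge(a,y=-.055): return np.array(jw(-.058+.105*np.cos(a),y,.036+.105*np.sin(a)))
for nm,C,uv in [('scene',S,(140+317/4,150+60/4)),('wrist',W,(545/1.5,481/1.5))]:
    r=minimize_scalar(lambda a:np.sum((proj(edge(a),*C)-uv)**2),bounds=(1.5,2.2),method='bounded'); print(nm,r.x,r.fun, proj(edge(r.x),*C),uv)
d=np.load('w8.npz')
for n,u,z in [('fj face top far',(443,127),.042),('ph c1',(286,153),.029),('ph near L',(287,229),.029),('car face top',(281,134),.045),('car near',(281,243),.045),('fin R',(265,165),.081),('bottle base',(395,35),.0)]:
    print(n,np.round(wj(wrist(d['p'],d['q'],u,z))*1e3,1))
for yaw in (-np.pi/2+TH,np.pi/2+TH):
  for X in [(0,.03,.25),(-.13,-.055,.25),(-.13,-.055,.175),(-.08,-.055,.18),(0,-.055,.11)]:
    s=arm.ik(jw(*X),down(yaw)); print(round(yaw,2),X,None if s is None else np.round(s,2))
E
```

```text
scene 1.9573971358488198 0.033889059392676585 [219.28260079 165.18118015] (219.25, 165.0)
wrist 2.039098130537736 67.91298136354122 [368.89951128 326.74372553] (363.3333333333333, 320.6666666666667)
fj face top far [  49.7 -108.3]
ph c1 [27.2  7.2]
ph near L [-40.1   4.3]
car face top [44.9 12.7]
car near [-45.4  10.6]
fin R [30.3 25.3]
bottle base [116.9 -80. ]
-1.78 (0, 0.03, 0.25) [ 0.08  0.56 -0.14  1.72  0.09  0.87 -1.88]
-1.78 (-0.13, -0.055, 0.25) [ 0.23  0.37 -0.16  2.08  0.09  0.7  -1.76]
-1.78 (-0.13, -0.055, 0.175) [ 0.21  0.5  -0.13  2.16  0.13  0.48 -1.8 ]
-1.78 (-0.08, -0.055, 0.18) [ 0.22  0.54 -0.13  2.03  0.12  0.57 -1.78]
-1.78 (0, -0.055, 0.11) [ 0.21  0.74 -0.11  1.86  0.14  0.55 -1.77]
1.36 (0, 0.03, 0.25) [ 0.57  0.75 -1.02  1.7   0.71  1.1   0.69]
1.36 (-0.13, -0.055, 0.25) [ 0.85  0.57 -1.09  2.07  0.65  0.9   0.75]
1.36 (-0.13, -0.055, 0.175) [ 0.75  0.68 -0.97  2.15  0.85  0.76  0.58]
1.36 (-0.08, -0.055, 0.18) [ 0.74  0.74 -0.98  2.01  0.83  0.85  0.65]
1.36 (0, -0.055, 0.11) [ 0.66  0.92 -0.9   1.84  0.95  0.88  0.65]
```

```bash
python3 - <<'E'
from h import *
d=np.load('w8.npz'); C=wristRt(d['p'],d['q']); im=cv2.imread('pics/w8.png')
im=cv2.resize(im,None,fx=1.5,fy=1.5,interpolation=cv2.INTER_CUBIC)
def P(x,y,z): 
    v=(proj(jw(x/1e3,y/1e3-.0017,z/1e3),*C)+.5)*1.5-.5; return tuple(np.round(v).astype(int).tolist())
def poly(pts,c): cv2.polylines(im,[np.array([P(*p) for p in pts],np.int32)],True,c,1)
poly([(60,215,20),(-60,215,20),(-60,-145,20),(60,-145,20)],(0,0,255))
poly([(50,-120,42),(-50,-120,42),(-50,-145,42),(50,-145,42)],(0,255,0))
poly([(50,-120,20),(-50,-120,20)],(0,255,255))
poly([(28,-120,29),(-38,-120,29),(-38,10,29),(28,10,29)],(255,0,255))
poly([(45,10,45),(-45,10,45),(-45,55,45),(45,55,45)],(0,255,0))
cv2.imwrite('pics/w8o.png',im)
E
```

```text
(no output)
```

View pics/w8o.png

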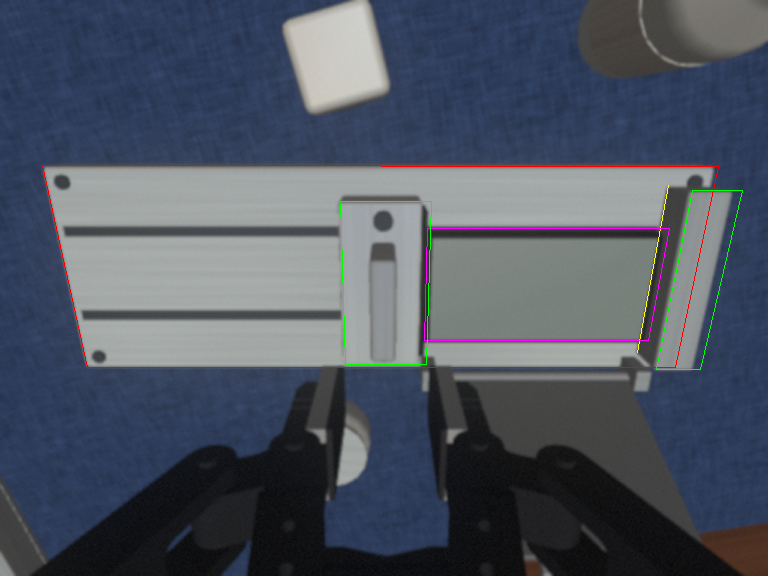

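```bash
python3 - <<'E'
import cv2
im=cv2.imread('pics/w8.png')[100:260,260:500]; cv2.imwrite('pics/w8c.png',cv2.resize(im,None,fx=3.3,fy=3.3,interpolation=cv2.INTER_CUBIC))
E
```

```text
(no output)
```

View pics/w8c.png

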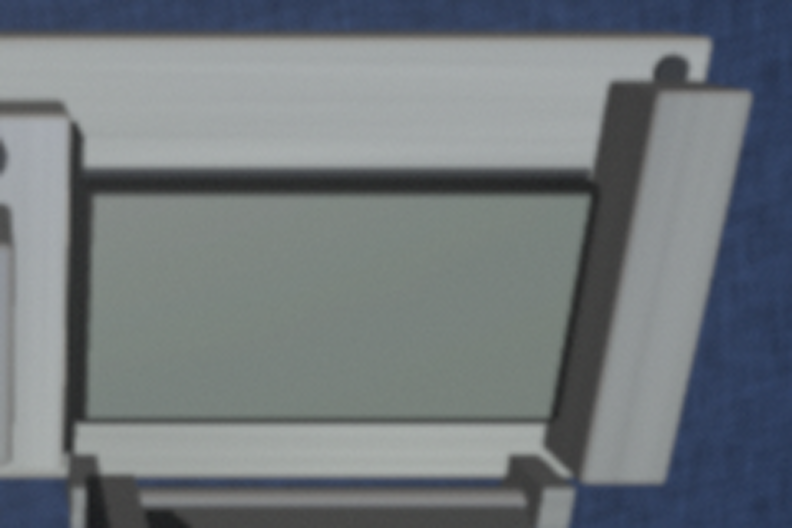

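The phone lies square with both ends against the jaws. Next I'll close the gripper and go behind the cover (angle about 1.96).

```bash
python3 - <<'E'
from h import *
q=down(-np.pi/2+TH); Y=-.0565
arm.move_gripper(0.0,40)
arm.line_to(jw(0,.03,.25),0.15)
arm.movep(jw(-.132,Y,.25),q)
arm.line_to(jw(-.132,Y,.185),0.15)
f0=np.array(arm.read_ft_force())
print(arm.read_time(),wj(arm.read_tool_pos()),f0,arm.read_opening())
cv2.imwrite('pics/w9.png',snapshot('wrist'))
for x in (-.115,-.1,-.085,-.0715):
    arm.line_to(jw(x,Y,.185),0.06); print(x,np.round(np.array(arm.read_ft_force())-f0,2))
cv2.imwrite('pics/w10.png',snapshot('wrist'));cv2.imwrite('pics/s10.png',snapshot('scene'))
cv2.imwrite('pics/s10z.png',cv2.resize(cv2.imread('pics/s10.png')[110:300,140:310],None,fx=3,fy=3,interpolation=cv2.INTER_CUBIC))
print(arm.read_time())
E
```

```text
25.2583 [-0.13109457 -0.05590377] [ 0.26591088 -0.55531509  0.35658129] 0.0011143922360652677
-0.115 [-0.94  0.19 -1.34]
-0.1 [-0.41  0.13 -0.06]
-0.085 [-0.76  0.49  0.4 ]
-0.0715 [-0.39  0.66 -0.5 ]
27.0167
```

View pics/w10.png

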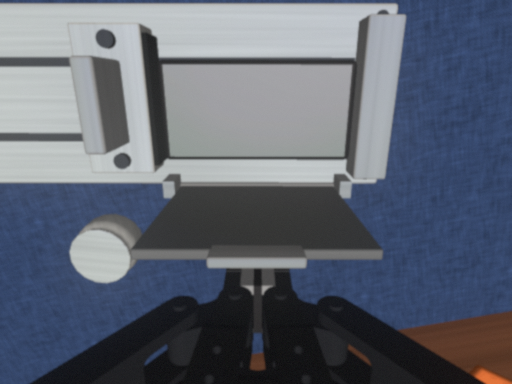

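View pics/s10z.png

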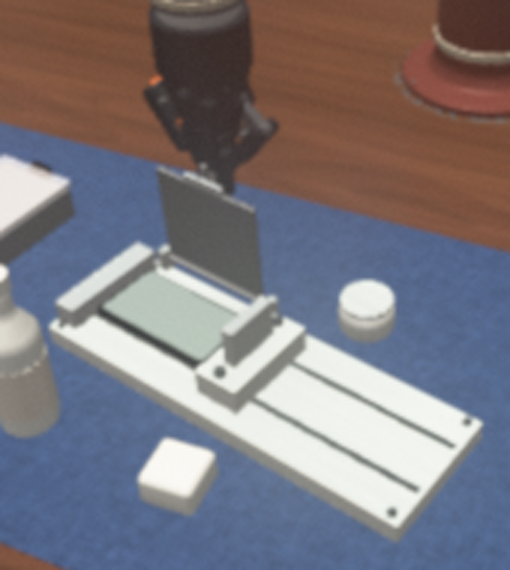

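The cover stands near upright with the fingers behind it, centred on the tab (256,258). I'll continue along the arc.

```bash
python3 - <<'E'
from h import *
Y=-.0565; h=.011
f0=np.array([0.1,-.4,.3])
A=np.r_[np.linspace(1.5,0.12,11)]
for a in A:
    r=np.interp(a,[0,1.57],[.058,.076])
    Px=-.058+r*np.cos(a)-.0025*np.sin(a); Pz=.036+r*np.sin(a)+.0025*np.cos(a)
    arm.line_to(jw(Px-h,Y,Pz+.073),0.08)
    f=np.array(arm.read_ft_force())-f0; print(round(a,2),np.round(f,1),np.round(wj(arm.read_tool_pos())*1e3,1),round(arm.read_tool_pos()[2],4))
    if np.linalg.norm(f)>12: break
cv2.imwrite('pics/w11.png',snapshot('wrist'));cv2.imwrite('pics/s11.png',snapshot('scene'))
cv2.imwrite('pics/s11z.png',cv2.resize(cv2.imread('pics/s11.png')[110:300,140:310],None,fx=3,fy=3,interpolation=cv2.INTER_CUBIC))
print(arm.read_time())
E
```

```text
1.5 [0.2 0.6 0.3] [-65.8 -56.5] 0.1842
1.36 [-0.4  0.7 -0.3] [-55.7 -56.4] 0.1814
1.22 [-0.2 -0.1 -1.1] [-46.5 -56.5] 0.1774
1.09 [-0.6  0.2 -0.3] [-37.9 -56.5] 0.1722
0.95 [-0.2  0.8 -0.5] [-30.5 -56.5] 0.166
0.81 [-0.3  0.4 -0.6] [-24.2 -56.5] 0.159
0.67 [-0.1  1.  -0.3] [-19.1 -56.5] 0.1513
0.53 [-0.6  0.7 -0.6] [-15.2 -56.5] 0.1432
0.4 [-0.   0.7 -0.7] [-12.5 -56.5] 0.1348
0.26 [-0.1 -0.4 -0.9] [-11.  -56.5] 0.1263
0.12 [-0.3  1.  -0.1] [-10.8 -56.5] 0.118
30.05
```

View pics/w11.png

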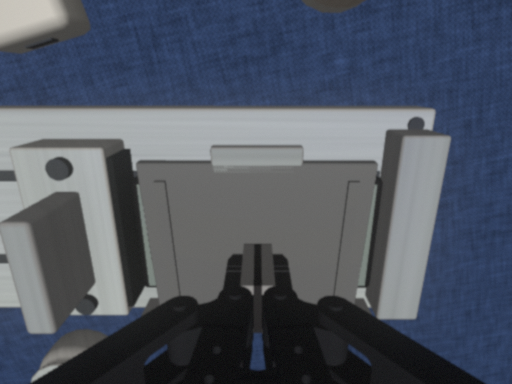

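View pics/s11z.png

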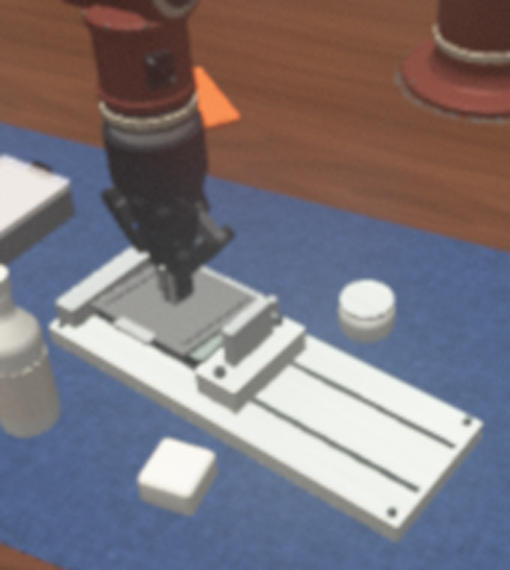

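```bash
python3 - <<'E'
from h import *
Y=-.0565
f0=np.array([0.1,-.4,.3])
for z in list(np.arange(.1165,.1115,-.001))+list(np.arange(.1115,.1035,-.0005)):
    arm.line_to(jw(-.0108,Y,z),0.03)
    f=np.array(arm.read_ft_force())-f0; print(round(z,4),np.round(f,1),round(arm.read_tool_pos()[2],4))
    if f[2]>9 or np.linalg.norm(f)>14: break
arm.pause(.2)
arm.line_to(jw(-.0108,Y,.2),0.12)
arm.line_to(jw(-.09,Y,.26),0.2)
p=arm.read_tool_pos();qq=arm.read_eef_rot()
cv2.imwrite('pics/w12.png',snapshot('wrist')); np.savez('w12.npz',p=p,q=qq)
cv2.imwrite('pics/s12.png',snapshot('scene'));cv2.imwrite('pics/t12.png',snapshot('top'))
cv2.imwrite('pics/s12z.png',cv2.resize(cv2.imread('pics/s12.png')[150:300,140:310],None,fx=4,fy=4,interpolation=cv2.INTER_CUBIC))
print(arm.read_time())
E
```

```text
0.1165 [ 0.2  0.4 -1.4] 0.1165
0.1155 [-0.2  0.5  0. ] 0.1155
0.1145 [0.9 0.2 0.3] 0.1145
0.1135 [-0.1  0.3  0.5] 0.1135
0.1125 [-0.5  1.1 -0.1] 0.1124
0.1115 [0.2 0.7 0.1] 0.1114
0.1115 [-0.3  0.5 -1.1] 0.1114
0.111 [-2.1  0.2  4. ] 0.1112
0.1105 [-1.   0.2  7.7] 0.1111
0.11 [-3.5  0.5  9.7] 0.1111
34.45
```

View pics/w12.png

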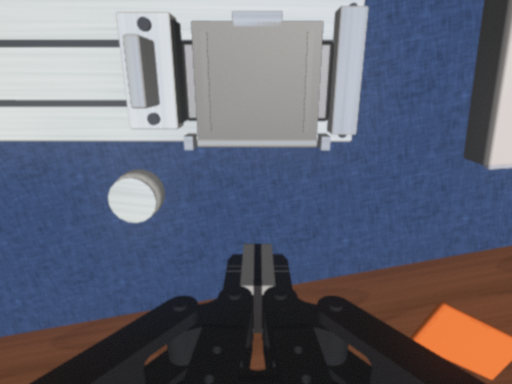

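View pics/s12z.png

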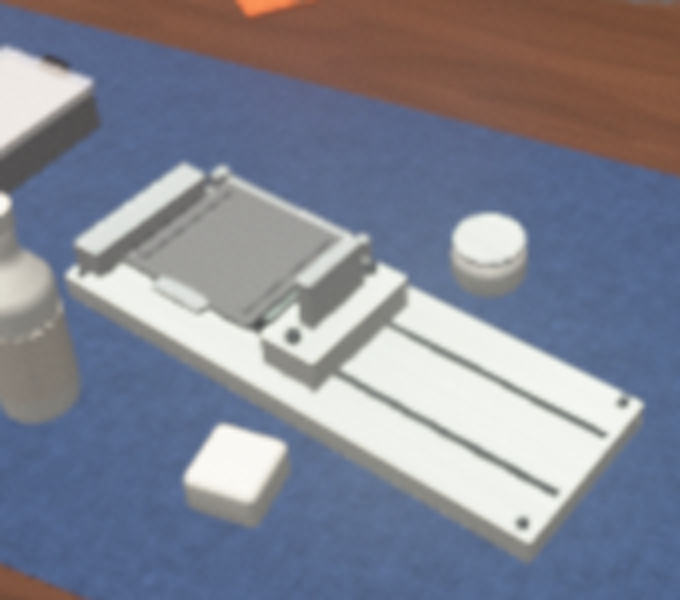

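View pics/s12.png

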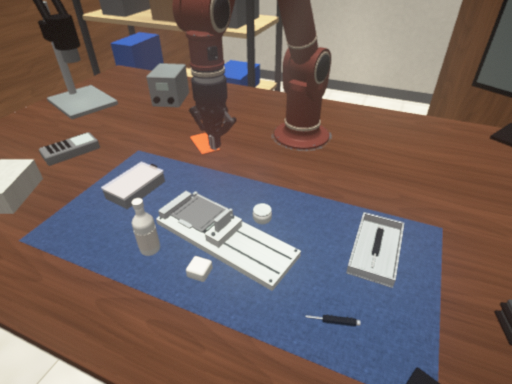

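The cover hit its hard stop at TCP z 0.1111, so the fingertips were at 0.038, where a shut cover should be. In the scene view the screwdriver lies in the tray at (377,245), and the bottle, charger and tin sit at the same pixels as before. I'll hand in.

```bash
python3 - <<'E'
from h import *
from station import ticket
a=cv2.imread('pics/scene0.png').astype(int);b=cv2.imread('pics/s12.png').astype(int)
d=abs(a-b).max(2)
for n,(x,y) in dict(bottle=(146,235),charger=(199,268),tin=(262,213)).items(): print(n,d[y-15:y+15,x-14:x+14].mean().round(1))
print(ticket.finish_job(),arm.read_time())
E
```

```text
bottle 2.4
charger 2.0
tin 5.6
the job is handed in; nothing more can be done
the job is handed in; nothing more can be done
```

I handed the job in with all three steps done in the order asked. The last robot clock reading before that was 34.5 s, against the 72 s limit.

- **Screwdriver:** I took the larger one off the bed and laid it flat in the steel tray. The final scene picture shows it there.
- **Carriage and phone:** I pushed the carriage gently by its fin. It stalled within about 0.3 mm of where a held phone should stop it, and I pressed it on to about 13 N. A close-up then showed the phone square and tight between both jaws. Projecting the jig model onto that picture was about 2 mm off at both jaws. Both were off in the same direction, which I took as calibration error rather than a gap.
- **Cover:** I folded it over and pressed it lightly, up to about 10 N, onto its stop. Contact came at 38.1 mm, against 38.5 mm expected for a shut cover. It looked level after I backed away.
- **Bystanders:** The bottle, charger and tin look to be where they were in before-and-after pictures. The tin's area changed slightly more than the others (5.6 against about 2 grey levels). I put that down to changed light or shadow near the cover, but did not check it further.

The two cover-angle readings at the start disagreed (1.96 and 2.04 rad), so I approached with margin for both.

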